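# Fasten the terminal cover, then hold the interlock plunger out for a live test

### The job

Get the opened charger chassis ready for a live reading: first fasten the terminal cover by pushing its black captive knob down and turning it clockwise to its stop, so that it stays down by itself when you let go; do not force it round without pushing it in. Only then pull the red spring-return tab of the door interlock out until its pointer is inside the green band, and keep it there: the program finishes while the gripper is still holding the tab at the band. Leave the meter, screwdriver, cleaner bottle and spare relay where they are.

Things in the scene. Friction and masses are not known exactly. Their poses are not given: they have to be found in the camera images.
- chassis: open white equipment tray fixed on the bench, 310 x 440 mm, outer walls 32 mm high, floor 4 mm thick; origin under its centre, x away from the robot at yaw 0. Along its inner far (+x) side runs a row of amber relays, 38 mm high; a low lilac heat sink (20 mm high) in front of it. The terminal cover and the interlock stand fixed on its floor side by side, either one on the left
- fastener_axis (a point): on the knob's vertical axis, on top of the grey cover plate (18 mm above the tray floor); x and y axes are those of the cover, which is turned a little from the chassis. The steel socket lips round the axis (20 mm radius) rise to 16 mm above this point. A clear box over the green terminals begins 29 mm towards +x of it and is 22 mm high above this point
- knob_top (a point): top centre of the knob's black grip bar, 60 mm above fastener_axis when up; the frame turns and sinks with the knob. Bar: 34 mm long along this frame's x, 10 mm thick along y, 32 mm tall; below it a disc 30 mm wide, 6 mm thick. A white line on top points to +x. Take it across the 10 mm from above, fingertips 15 to 25 mm below the top
- knob_push (a joint): how far the knob is pushed down, m: 0 up, 0.008 bottom stop. A spring pushes it up with 4 N at 0, 8 N at 0.005 and 10 N at 0.008
- knob_turn (a joint): knob turn clockwise seen from above, rad: 0 at the start, stop at 1.25. Beyond about 0.2 its bayonet pins are blocked by the socket lips unless the knob is down by more than 0.005 m (aim for 0.0065 to 0.0075); beyond about 0.7 the lips hold it down, at about 0.005 m, when released. Slight friction (0.03 N m)
- interlock: door interlock switch fixed on the tray floor: an aluminium rail 155 x 73 mm, 12 mm high, with a black and yellow housing (40 x 50 mm, top 58 mm above the tray floor) whose front face is at x = +20 mm; origin on the tray floor below the plunger rod's axis, -x is the direction in which the plunger is pulled out
- tab_top (a point): top centre of the red pull tab, 84 mm above the tray floor. Upright plate 10 mm thick along the pull (this frame's x), 30 mm wide (y), 66 mm tall; a steel rod runs from it to the housing, rod top 44 mm below the tab's top. Housing front is 50 mm behind the tab's centre when in. Pinch the tab from above, front and back, fingertips about 24 mm below its top
- pointer (a point): outer tip of the black pointer needle (2 mm thick) at the foot of the tab, on the tab's +y side; x centred on the tab, so it moves with it
- mark: green marker clip on the rail beside the pointer's path, 10 mm along the pull (x, origin at its middle), 16 mm wide, 8 mm high; fixed, set 18 to 36 mm out from the pointer's rest place; same axes as the interlock. Its 10 mm length is the green band
- plunger (a joint): how far the plunger is pulled out along the interlock's -x, m: 0 in, stop at 0.055. A spring pulls it back with 4 N at 0 and 0.12 N more per mm
- meter: black multimeter lying on the bench beside the chassis, 130 x 70 x 35 mm; bystander, origin under its centre
- screwdriver: orange-handled screwdriver lying on the bench beside the chassis; bystander
- cleaner: blue bottle standing on the bench beside the chassis, 48 mm diameter, 130 mm high; bystander, origin under its centre
- spare_relay: loose amber relay standing on the tray floor between cover and interlock, 28 x 21 x 30 mm; bystander, origin under its centre

How it is judged:
By the outcome, as a careful person would: the job done as asked, in the order asked, and still so for the second after the job is handed in, while the arm keeps its last pose, push and grip.
It also fails if it takes over 48 s, if anything falls off the work surface, if the arm or the gripper's body presses on something with over 40 N, if the wrist force passes 120 N, or if a joint passes its speed limit or range.

### The arm

A 6-joint arm with a two-finger parallel gripper is mounted at the origin on the work surface. World frame = base frame: x ahead of the robot, y to its left, z up, the work surface at z = 0. Lengths are in mm, angles in rad, forces in N, time in s.
With the tool pointing down it reaches from about 300 to 875 mm from the base axis. Payload 4.2 kg.
Tool frame: the origin (TCP) lies at the very end of the fingers, on their centre line; the grasp point (between the pads) lies arm.grip_point_offset behind it (arm.grip_point_offset is the distance from the TCP to the grasp point, in mm); z points along the fingers, y is the direction in which the jaws open and shut (so a half turn about z gives the same grasp; the last joint's range is limited). The gripper opens to 85 mm and grips with 20 to 120 N. Pads are 22 mm wide; open, the fingers measure 114 mm over their backs; the gripper's body (76 mm by 85 mm) begins 54 mm behind the grasp point. The pads swing forward as they close: fully open they stand 13 mm farther back than shut.
Start: joints at [-1.121, 0.32, 1.565, -0, 1.257, -0.02], TCP at [260.313, -512.719, 207.638] pointing down, gripper open.
Joint ranges: [-3.11, 3.11], [-0.84, 2.01], [0.21, 2.61], [-1.34, 4.49], [0.05, 2.63], [-2.56, 2.56]. Speed limits (rad/s): [2.57, 2.57, 3.14, 3.14, 3.14, 3.14].

### API

Orientations are given as [roll, pitch, yaw] about the fixed x, y, z axes, in that order (R = Rz(yaw) Ry(pitch) Rx(roll)).
In Python, from workcell import arm gives the robot as it stands. The module is installed in compiled form; this text tells all that it offers.
- The arm moves only by the tool arm_command, never from a script. Its argument "increments" is a list of rows, each a list of 3 entries, a list of its own where there are three numbers: the shift along the tool's x, y, z in m, then the turn about the tool's z in degrees, then the opening, from 0 (shut) to 1 (fully open). In form: [[[dx, dy, dz], roll, hand], ...]. A call has 1 to 12 rows; each row shifts and turns the commanded pose from where the row before left it, along the tool's axes as they then stand; what a row does not reach is not made up. A row lasts 1/10 s, in which the tool goes at most 50 mm and 8.59 degrees, less where a joint would pass 70% of its speed; a pose out of reach is approached as far as the arm can. A call with a gripper value outside its range is refused whole. The fingers move at their own pace and stop on an object; "squeeze" is the grip in N (left out, the last holds). Time passes only in rows, so rows that do not move let the fingers close. It gives the time, the measured TCP pose, the force and the opening at its end, in the units of the state.
- arm.read_state(): the state, without advancing time (a new reading comes with each control period).
- arm.get_image(name): name is "scene" or "top"; returns a dict with "frame" (420x560x3 uint8, red, green, blue), "mtx" (3x3 intrinsics, pixels), "world_to_cam" (4x4, takes a point from world to camera coordinates). Camera axes: x right, y down, z forward; pixel columns grow to the right and rows downward; lengths in mm; the calibration is good to about 2 mm. A picture is of the moment at which its call begins. There is no depth.
- arm.close_job(): hands the job in, once; it reports no verdict.
The state is a dict: "time": time; "qpos": joint angles; "dq": joint speeds; "effort": joint torques, N m; "tcp_pos": TCP position; "ee_rot": TCP orientation; "contact_force": force on the tool from outside, world axes, zero at the start; "torque": the same for the moment, N m; "finger_gap": finger opening in mm.
Only numpy, scipy, OpenCV 4.12 (cv2) and the standard library are available. Lean on these libraries where they do the work, as an engineer would, in place of code of your own. Each camera call takes 0.05 s, during which the arm holds its last target. There are 200 camera calls.

## Working session

There is one attempt and no reset: what is moved stays moved. The work goes in short steps, Python scripts to look and compute and a tool call to move; the robot and the scene stay as the last step left them, time stands still between calls to the robot, and variables do not carry over. Pictures are saved under pics/ and viewed, about 8 in all and at most 12, crops included, and the job is handed in when it is done.

Besides the shell and the picture viewer there is one more tool, called after ">>>" as name([rows], argument=value, ...), one row to a line, values as JSON. arm_command: Moves the arm, as the interface text tells. Its arguments: {"type":"object","properties":{"increments":{"type":"array","items":{"type":"array"}},"squeeze":{"type":"number"}},"required":["increments"]}

```bash
mkdir -p pics
python3 - <<'E'
from workcell import arm
import cv2,numpy as np
print(arm.grip_point_offset, arm.read_state())
for n in("scene","top"):
    d=arm.get_image(n); cv2.imwrite(f"pics/{n}0.png",cv2.resize(d["frame"][:,:,::-1],(800,600),interpolation=cv2.INTER_CUBIC))
    np.savez(f"{n}0.npz",**d); print(n,d["mtx"].round(1).tolist(),d["world_to_cam"].round(3).tolist())
E
```

```text
18.700000000000003 {'time': 0.0, 'qpos': array([-1.12099939e+00,  3.20303928e-01,  1.56567550e+00,  1.01921983e-05,
        1.25739520e+00, -2.00135819e-02]), 'dq': array([-0.00047939,  0.00040517,  0.00206187, -0.00144626,  0.00133873,
        0.00047128]), 'effort': array([-2.15460575e-03, -4.15526712e+01, -2.34161550e+01, -2.09831069e-04,
        8.29789380e-03, -4.74744425e-06]), 'tcp_pos': array([ 260.08459504, -512.23768053,  206.7767569 ]), 'ee_rot': array([-3.13981123e+00, -4.53495205e-05,  4.69807329e-01]), 'contact_force': array([-0.49431045, -0.14542408, -0.60601687]), 'torque': array([-0.00338867, -0.0301261 ,  0.01119548]), 'finger_gap': 85.58875301103768}
scene [[399.3, 0.0, 277.7], [0.0, 399.3, 208.4], [0.0, 0.0, 1.0]] [[0.548, 0.836, 0.003, -290.823], [0.504, -0.328, -0.799, -233.134], [-0.667, 0.44, -0.601, 1294.811], [0.0, 0.0, 0.0, 1.0]]
top [[395.2, 0.0, 278.6], [0.0, 395.2, 212.2], [0.0, 0.0, 1.0]] [[-0.0, -0.999, 0.032, -13.953], [-0.994, -0.003, -0.11, 530.059], [0.11, -0.032, -0.993, 1015.894], [0.0, 0.0, 0.0, 1.0]]
```

View pics/top0.png

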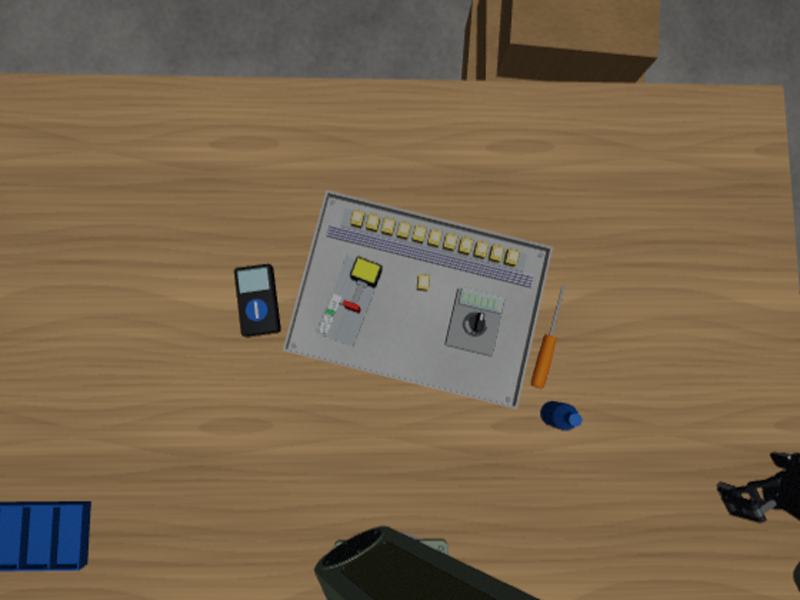

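View pics/scene0.png

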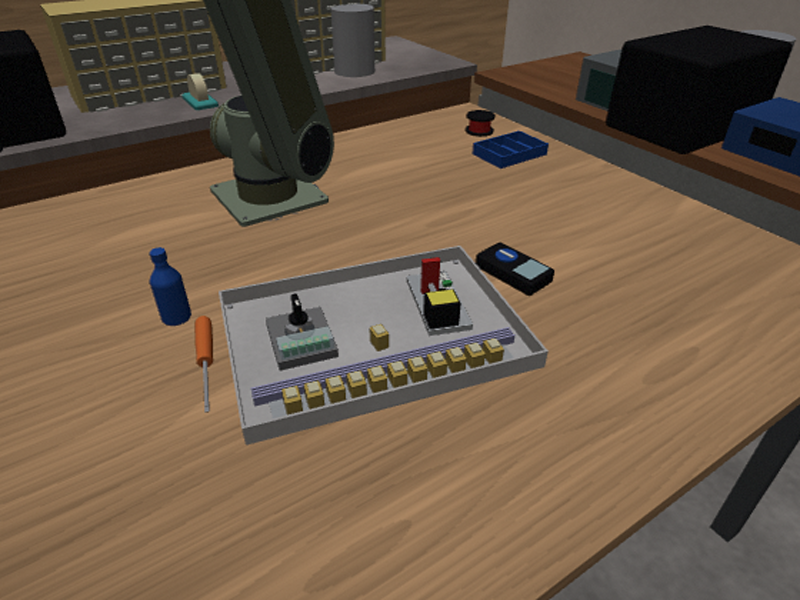

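The top view shows the chassis yawed by about −13°. In 800x600 pixels the knob is at (478,322), the red tab at (351,306), the green mark at (330,313) and the housing at (366,271). Next I'll zoom in.

```bash
cat > h.py <<'E'
import numpy as np,cv2
def proj(d,p):
    p=np.atleast_2d(p); c=p@d["world_to_cam"][:3,:3].T+d["world_to_cam"][:3,3]
    u=c@d["mtx"].T; return u[:,:2]/u[:,2:]
def back(d,uv,z):
    R=d["world_to_cam"][:3,:3];t=d["world_to_cam"][:3,3];o=-R.T@t
    r=R.T@np.linalg.inv(d["mtx"])@np.array([uv[0],uv[1],1.]);return o+r*(z-o[2])/r[2]
def tri(d1,u1,d2,u2):
    P=[d["mtx"]@d["world_to_cam"][:3] for d in(d1,d2)]
    X=cv2.triangulatePoints(P[0],P[1],np.array(u1,float).reshape(2,1),np.array(u2,float).reshape(2,1));return X[:3,0]/X[3,0]
def crop(d,c,r,w,h,s):
    # crop from col c,row r, w x h, scaled s with tick labels of original pixels
    im=cv2.resize(d["frame"][r:r+h,c:c+w,::-1],(w*s,h*s),interpolation=cv2.INTER_CUBIC)
    for k in range(0,w,10): cv2.line(im,(k*s,0),(k*s,5),(0,0,255),1); cv2.putText(im,str(c+k),(k*s,15),0,.33,(0,0,255),1)
    for k in range(0,h,10): cv2.line(im,(0,k*s),(5,k*s),(0,0,255),1); cv2.putText(im,str(r+k),(6,k*s+4),0,.33,(0,0,255),1)
    return im
E
python3 - <<'E'
from h import *
T=np.load("top0.npz");S=np.load("scene0.npz")
a=np.hstack([crop(T,216,172,66,74,6),crop(T,304,194,66,74,6)])
b=np.hstack([crop(S,275,172,66,74,6),crop(S,180,196,66,74,6)])
cv2.imwrite("pics/c1.png",a);cv2.imwrite("pics/c2.png",b)
# chassis corners, top rim z=32
for n,u in dict(fl=(327,192),fr=(551,248),nr=(516,406),nl=(285,350)).items(): print(n,back(T,np.array(u)*.7,32).round(1))
E
```

```text
fl [739.5 120.4  32. ]
fr [ 635.1 -301.4   32. ]
nr [ 341.8 -228.2   32. ]
nl [443.3 192.5  32. ]
```

View pics/c1.png

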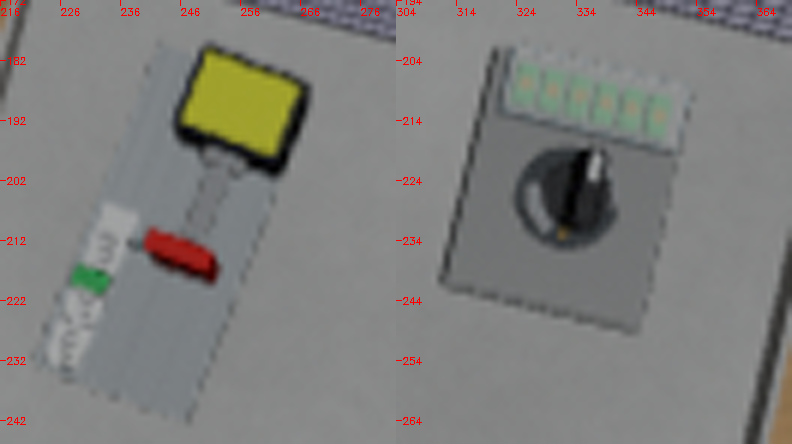

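View pics/c2.png

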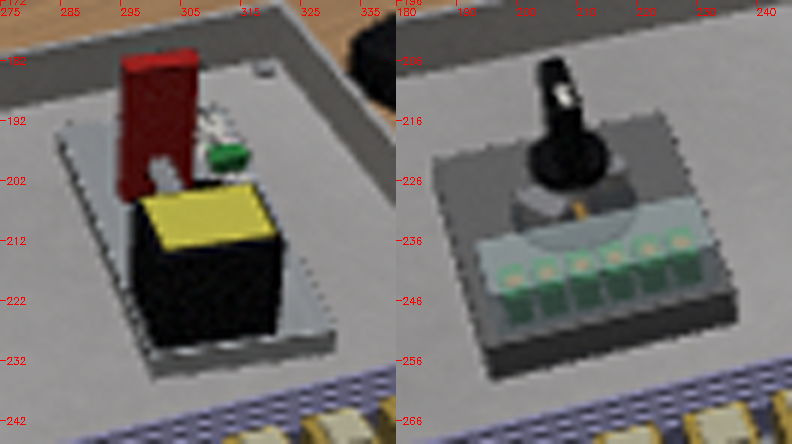

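```bash
cat > ov.py <<'E'
from h import *
def box(o,yaw,cx,cy,lx,ly,z):
    c,s=np.cos(yaw),np.sin(yaw);P=np.array([[cx-lx/2,cy-ly/2],[cx+lx/2,cy-ly/2],[cx+lx/2,cy+ly/2],[cx-lx/2,cy+ly/2]])
    return np.c_[o[0]+P[:,0]*c-P[:,1]*s,o[1]+P[:,0]*s+P[:,1]*c,np.full(4,z)]
def circ(o,r,z,n=40):
    t=np.linspace(0,2*np.pi,n);return np.c_[o[0]+r*np.cos(t),o[1]+r*np.sin(t),np.full(n,z)]
def over(d,c,r,w,h,s,polys,g=1.0):
    dd={k:d[k] for k in("frame","mtx","world_to_cam")};dd["frame"]=(255*(dd["frame"]/255.)**g).astype(np.uint8)
    im=crop(dd,c,r,w,h,s)
    for P,col in polys: cv2.polylines(im,[((proj(d,P)-[c-.5,r-.5])*s*16).round().astype(int)],True,col,1,cv2.LINE_AA,4)
    return im
E
python3 - <<'E'
from ov import *
T=np.load("top0.npz");S=np.load("scene0.npz")
px=lambda x,y:(216+x/6-.5,172+y/6-.5)
pk=lambda x,y:(304+(x-396)/6-.5,194+y/6-.5)
k=tri(T,pk(592,185),S,(207-.5,210-.5));print("knob tri",k.round(1), "z82 top",back(T,pk(592,185),82).round(1),"scene",back(S,(206.8,209.5),82).round(1))
t=tri(T,px(180,250),S,(301,181.5));print("tab tri",t.round(1),back(T,px(180,250),88).round(1),back(S,(301,181.5),88).round(1))
pn=[back(T,pk(*p),22) for p in((440,287),(637,330))];d=pn[1]-pn[0];print("cover yaw",np.degrees(np.arctan2(d[0],-d[1])),pn)
# rail z=16: near-right (190,422)->right edge far (270,195)
pr=[back(T,px(*p),16) for p in((190,422),(272,190),(45,375),(155,45))];print("rail",np.round(pr,1));
for a,b in((0,1),(2,3)): d=pr[b]-pr[a];print(np.degrees(np.arctan2(d[1],d[0])))
print("housing",[back(T,px(*p),62).round(1) for p in((208,50),(305,90),(278,163),(182,125))])
print("mark",back(T,px(90,278),20).round(1),"ptr",back(T,px(130,243),22).round(1))
ko=back(T,pk(592,185),82);ky=np.radians(-15);to=back(T,px(180,250),88);ty=np.radians(-17)
Y,C,M=(0,255,255),(255,255,0),(255,0,255)
kp=[(box(ko,ky,0,0,34,10,82),Y),(circ(ko,15,50),C),(circ(ko,20,38),M),(box(ko,ky,0,0,34,10,50),C)]
tp=[(box(to,ty,0,0,10,30,88),Y),(box(to,ty,0,0,10,30,22),C),(box(to,ty,70,0,40,50,62),M)]
a=np.hstack([over(T,225,178,50,74,8,tp),over(T,318,210,44,44,8,kp,.5)[:592] if 0 else over(T,310,196,50,74,8,kp,.5)])
b=np.hstack([over(S,284,176,50,74,8,tp),over(S,192,200,50,74,8,kp,.5)])
cv2.imwrite("pics/o1.png",a);cv2.imwrite("pics/o2.png",b)
E
```

```text
knob tri [ 493.9 -156.7   81.3] z82 top [ 494.  -156.3   82. ] scene [ 494.9 -156.8   82. ]
tab tri [520.9  70.9  86.2] [520.9  71.1  88. ] [523.   68.9  88. ]
cover yaw -12.228905989207234 [array([453.44858582, -98.80549984,  22.        ]), array([ 434.56701787, -185.92340129,   22.        ])]
rail [[452.2  69.8  16. ]
 [555.7  34.1  16. ]
 [472.9 133.9  16. ]
 [621.2  86.9  16. ]]
-19.035092788203055
-17.579396627431905
housing [array([610.1,  61.2,  62. ]), array([592.9,  19.5,  62. ]), array([561.2,  30.9,  62. ]), array([577.5,  72.1,  62. ])]
mark [515.6 114.3  20. ] ptr [531.   96.6  22. ]
```

View pics/o1.png

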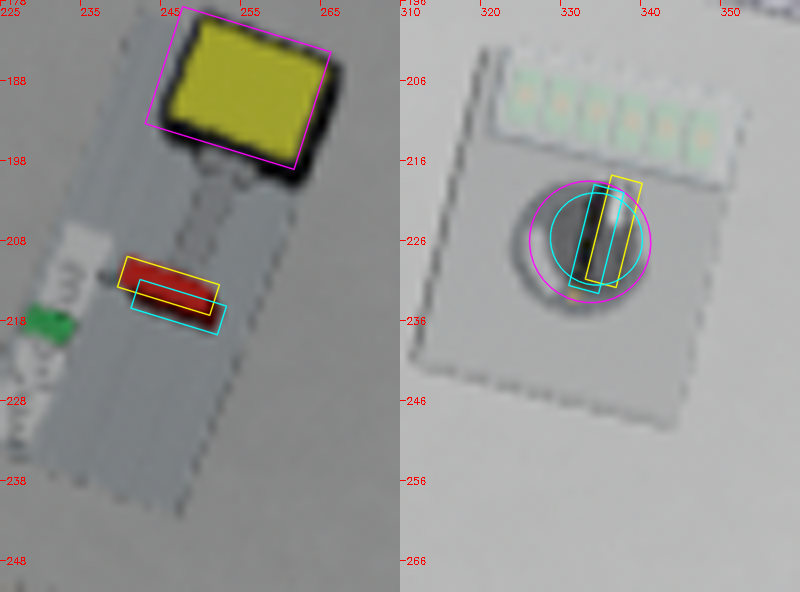

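View pics/o2.png

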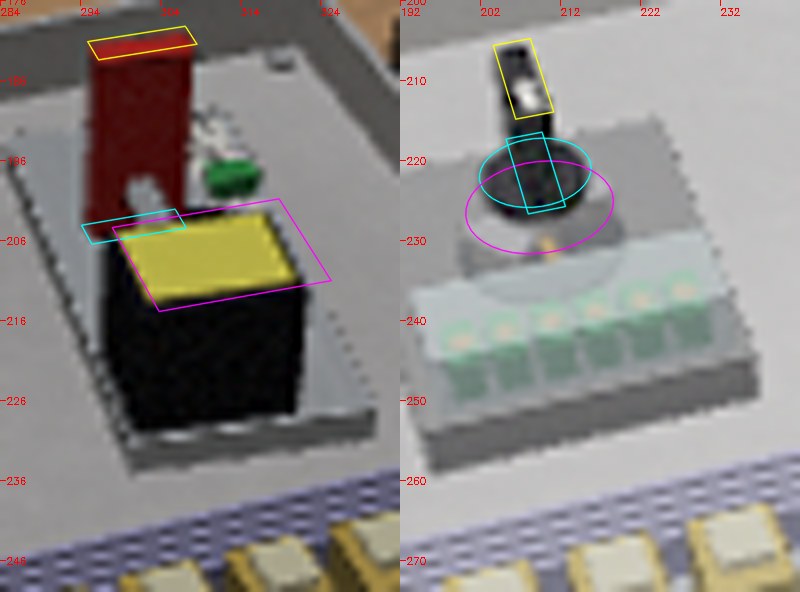

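The overlays agree to about 2 mm:
- **Knob:** top centre about (494,−155,82), bar yaw about −13°.
- **Tab:** about (520.5,69.5,88), interlock yaw about −18.5°.
- **Pull needed:** about 20 mm.

Now I'll move above the knob, using a wrist yaw of 167° so joint 6 stays in range during the turn.

>>> arm_command([
  [[0.0309,-0.0177,0],0,0.6],
  [[0.0309,-0.0177,0],0,0.6],
  [[0.0309,-0.0177,0],0,0.6],
  [[0.0309,-0.0177,0],0,0.6],
  [[0.0309,-0.0177,0],0,0.6],
  [[0.0309,-0.0177,0],0,0.6],
  [[0.0309,-0.0177,0],0,0.6],
  [[0.0309,-0.0177,0],0,0.6],
  [[0.0309,-0.0177,0],0,0.6],
  [[0.0309,-0.0177,0],0,0.6],
  [[0.0309,-0.0177,0],0,0.6],
  [[0.0309,-0.0177,0],0,0.6],
], squeeze=60)

```text
time: 1.3
tcp_pos: [495.1, -154.0, 207.3]
ee_rot: [-3.141, 0.001, 0.47]
contact_force: [0.3, -1.0, 0.2]
finger_gap: 51.3
```

>>> arm_command([
  [[0,0,0],-8.25,0.6],
  [[0,0,0],-8.25,0.6],
  [[0,0,0],-8.25,0.6],
  [[0,0,0],-8.25,0.6],
  [[0,0,0],-8.25,0.6],
  [[0,0,0],-8.25,0.6],
  [[0,0,0],-8.25,0.6],
  [[0,0,0],-8.25,0.6],
  [[0,0,0],-8.25,0.6],
])

```text
time: 2.2
tcp_pos: [494.5, -155.4, 207.2]
ee_rot: [-3.141, -0.0, 1.772]
contact_force: [-0.6, 0.6, -0.4]
finger_gap: 51.4
```

>>> arm_command([
  [[0,0,0.01],-8.25,0.6],
  [[0,0,0.01],-8.25,0.6],
  [[0,0,0.01],-8.25,0.6],
  [[0,0,0.01],-8.25,0.6],
  [[0,0,0.01],-8.25,0.6],
  [[0,0,0.01],-8.25,0.6],
  [[0,0,0.01],-8.25,0.6],
  [[0,0,0.01],-8.25,0.6],
  [[0,0,0],0,0.6],
  [[0,0,0],0,0.6],
])

```text
time: 3.2
tcp_pos: [494.7, -155.4, 127.5]
ee_rot: [3.142, -0.001, 2.915]
contact_force: [0.3, -0.2, 0.8]
finger_gap: 51.7
```

>>> arm_command([
  [[0,0,0.01],0,0.6],
  [[0,0,0.01],0,0.6],
  [[0,0,0.01],0,0.6],
  [[0,0,0.005],0,0.6],
  [[0,0,0],0,0.6],
])

```text
time: 3.7
tcp_pos: [494.1, -155.2, 91.5]
ee_rot: [3.141, -0.002, 2.917]
contact_force: [0.2, 0.8, -0.6]
finger_gap: 51.1
```

Run:
```python
from ov import *
from workcell import arm
s=arm.read_state();p=s["tcp_pos"];print(p,s["ee_rot"],s["qpos"])
d=arm.get_image("scene")
ky=np.radians(-13);ko=(494,-155,82)
pl=[(box(ko,ky,0,0,34,10,82),(0,255,255)),(box(p,s["ee_rot"][2],0,0,22,51.5,p[2]),(255,255,0))]
cv2.imwrite("pics/a.png",over(d,165,165,90,75,8,pl,.5))
```

```text
[ 494.09321193 -155.24737382   91.49356058] [ 3.14145555e+00 -2.20917140e-03  2.91738730e+00] [-3.26586372e-01  3.37227829e-01  1.86120755e+00 -1.10270601e-04
  9.45368893e-01 -1.67311254e+00]
```

View pics/a.png

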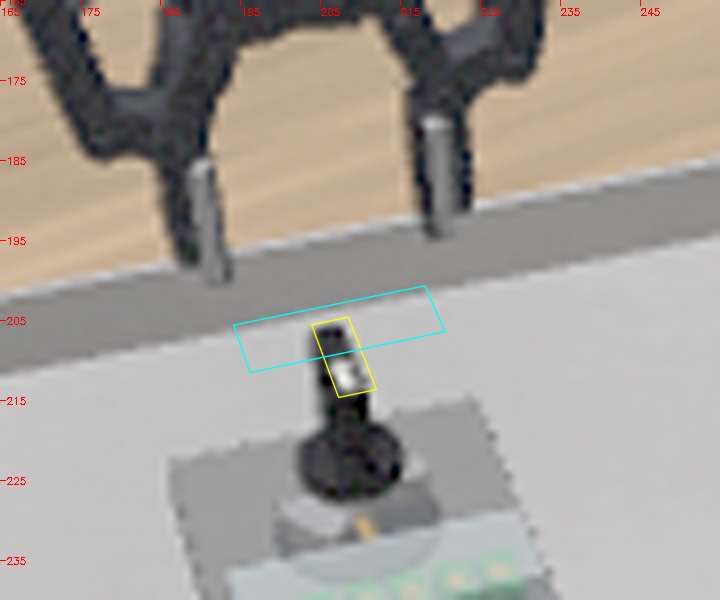

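The fingertips sit evenly about the bar, offset roughly 2–3 mm towards −y: their midpoint is at crop x≈328 and the bar at ≈340. I'll shift 2 mm, descend and close.

>>> arm_command([
  [[0,0.002,0.008],0,0.6],
  [[0,0,0.008],0,0.6],
  [[0,0,0.008],0,0.6],
  [[0,0,0.0075],0,0.6],
  [[0,0,0],0,0.6],
  [[0,0,0],0,0.25],
  [[0,0,0],0,0.25],
  [[0,0,0],0,0.25],
  [[0,0,0],0,0.25],
])

```text
time: 4.65
tcp_pos: [495.4, -153.6, 61.4]
ee_rot: [-3.141, 0.001, 2.918]
contact_force: [0.1, -0.2, 0.4]
finger_gap: 21.3
```

>>> arm_command([
  [[0,0,0],0,0.0],
  [[0,0,0],0,0.0],
  [[0,0,0],0,0.0],
  [[0,0,0],0,0.0],
  [[0,0,0],0,0.0],
])

```text
time: 5.15
tcp_pos: [495.2, -153.5, 61.1]
ee_rot: [-3.142, 0.0, 2.918]
contact_force: [-0.2, 0.6, -0.2]
finger_gap: -0.0
```

```bash
python3 -c "
from workcell import arm
s=arm.read_state();print({k:s[k].round(3) for k in('tcp_pos','ee_rot','contact_force','torque')},s['finger_gap'])"
```

```text
{'tcp_pos': array([ 495.222, -153.537,   61.108]), 'ee_rot': array([-3.142,  0.   ,  2.918]), 'contact_force': array([-0.179,  0.62 , -0.204]), 'torque': array([-0.043, -0.007,  0.019])} -0.032737616504765685
```

The gripper closed to 0 mm, so it missed the bar. I'll look before doing anything else.

Run:
```python
from ov import *
from workcell import arm
s=arm.read_state();p=s["tcp_pos"]
d=arm.get_image("scene");t=arm.get_image("top");np.savez("t1.npz",**t);np.savez("s1.npz",**d)
ko=(494,-155,82)
pl=[(box(ko,np.radians(-13),0,0,34,10,82),(0,255,255)),(box(p,s["ee_rot"][2],0,0,22,4,p[2]),(255,255,0))]
cv2.imwrite("pics/b.png",np.hstack([over(d,185,185,50,70,8,pl,.5),over(t,312,185,50,70,8,pl,.5)]))
```

```text
(no output)
```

View pics/b.png

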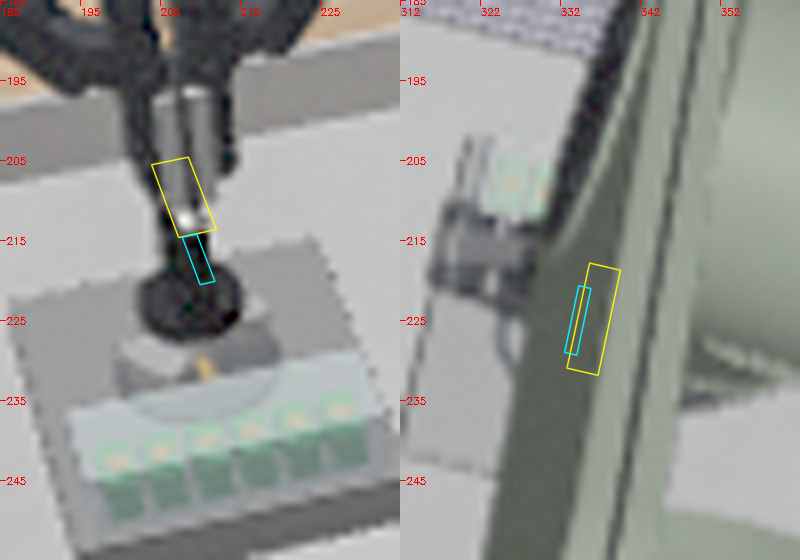

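The grey pads overlap the top of the bar in the picture without touching it. So the tips look to be above the bar, about 18 mm higher than the reported TCP. I'll check that against the calibration before probing.

Run:
```python
from ov import *
S=np.load("s1.npz");T=np.load("top0.npz")
print([ (z,proj(S,(495.2,-153.5,z)).round(1).tolist()) for z in (61,70,80,90)])
o=(260.1,-512.2);yaw=.47
pl=[(box(o,yaw,0,0,22,85,207),(255,255,0)),(box(o,yaw,0,0,22,85,225),(0,255,255)),(box(o,yaw,0,0,22,85,240),(255,0,255))]
a=over(T,490,300,70,80,7,pl,.5)
f=crop({"frame":S["frame"]},190,190,36,44,9) if 0 else over(S,190,190,34,62,9,[],.4)
h=560;cv2.imwrite("pics/c.png",np.hstack([a[:558],f[:558]]))
```

```text
[(61, [[209.3, 216.9]]), (70, [[208.8, 213.6]]), (80, [[208.4, 209.8]]), (90, [[207.9, 206.1]])]
```

View pics/c.png

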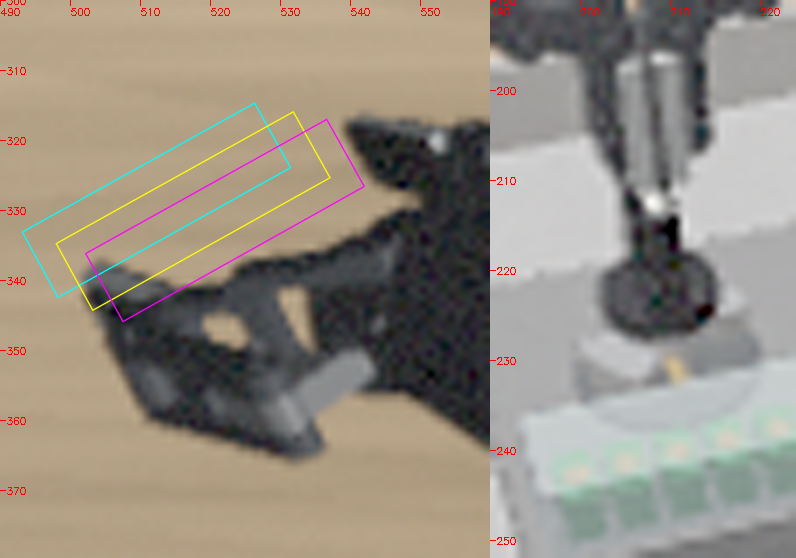

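Both views agree: the visible tips sit about 18–20 mm above the reported TCP. A gentle closed-finger probe onto the top of the bar will calibrate that.

>>> arm_command([
  [[0,0,0.001],0,0.0],
  [[0,0,0.001],0,0.0],
  [[0,0,0],0,0.0],
])

```text
time: 5.55
tcp_pos: [495.1, -153.5, 58.9]
ee_rot: [-3.142, -0.0, 2.918]
contact_force: [0.3, 0.3, -0.7]
finger_gap: 0.1
```

>>> arm_command([
  [[0,0,0.001],0,0.0],
  [[0,0,0.001],0,0.0],
  [[0,0,0],0,0.0],
])

```text
time: 5.85
tcp_pos: [495.5, -153.6, 57.5]
ee_rot: [-3.141, 0.001, 2.918]
contact_force: [-0.1, 1.1, 4.5]
finger_gap: -0.0
```

The bar top was touched at a reported z of about 58, which puts the real tips about 24 mm above the reported TCP. I'll open, go to a reported z of 38 (tips 20 mm below the top) and grip.

>>> arm_command([
  [[0,0,-0.004],0,0.0],
  [[0,0,0],0,0.5],
  [[0,0,0],0,0.5],
  [[0,0,0],0,0.5],
  [[0,0,0],0,0.5],
  [[0,0,0.006],0,0.5],
  [[0,0,0.006],0,0.5],
  [[0,0,0.006],0,0.5],
  [[0,0,0.0055],0,0.5],
  [[0,0,0],0,0.5],
])

```text
time: 6.85
tcp_pos: [494.5, -153.3, 36.5]
ee_rot: [3.141, -0.002, 2.918]
contact_force: [-0.6, 0.4, 0.7]
finger_gap: 42.7
```

>>> arm_command([
  [[0,0,0],0,0.2],
  [[0,0,0],0,0.2],
  [[0,0,0],0,0.2],
  [[0,0,0],0,0.1],
  [[0,0,0],0,0.0],
  [[0,0,0],0,0.0],
  [[0,0,0],0,0.0],
], squeeze=50)

```text
time: 7.55
tcp_pos: [495.2, -155.2, 38.2]
ee_rot: [-3.139, 0.001, 2.918]
contact_force: [-2.2, -6.6, 2.0]
finger_gap: 9.0
```

```bash
cat > st.py <<'E'
from workcell import arm
s=arm.read_state();print({k:s[k].round(3).tolist() for k in('tcp_pos','ee_rot','contact_force','torque','qpos')},s['finger_gap'],s['time'])
E
python3 st.py
```

```text
{'tcp_pos': [495.168, -155.225, 38.156], 'ee_rot': [-3.139, 0.001, 2.918], 'contact_force': [-2.219, -6.579, 2.009], 'torque': [-1.048, 0.379, -0.125], 'qpos': [-0.324, 0.403, 1.924, -0.004, 0.813, -1.669]} 8.96973636567641 7.55
```

Gripped with a 9 mm gap. Now I'll re-centre sideways and push down.

>>> arm_command([
  [[0,-0.0018,0.0],0,0.0],
  [[0,0,0.003],0,0.0],
  [[0,0,0.003],0,0.0],
  [[0,0,0.002],0,0.0],
  [[0,0,0],0,0.0],
  [[0,0,0],0,0.0],
], squeeze=70)

```text
time: 8.15
tcp_pos: [495.2, -155.6, 30.6]
ee_rot: [-3.141, 0.001, 2.918]
contact_force: [-3.4, -1.2, 10.4]
finger_gap: 8.7
```

```bash
python3 st.py
```

```text
{'tcp_pos': [495.209, -155.623, 30.592], 'ee_rot': [-3.141, 0.001, 2.918], 'contact_force': [-3.427, -1.227, 10.427], 'torque': [-0.178, 0.471, -0.203], 'qpos': [-0.326, 0.414, 1.931, -0.001, 0.795, -1.673]} 8.651076405597511 8.15
```

>>> arm_command([
  [[0,0,0],5,0.0],
  [[0,0,0],5,0.0],
  [[0,0,0],5,0.0],
  [[0,0,0],5,0.0],
  [[0,0,0],5,0.0],
  [[0,0,0],5,0.0],
])

```text
time: 8.75
tcp_pos: [495.0, -156.3, 30.7]
ee_rot: [-3.14, 0.002, 2.392]
contact_force: [-4.4, -4.4, 9.9]
finger_gap: 8.4
```

```bash
python3 st.py
```

```text
{'tcp_pos': [495.029, -156.323, 30.676], 'ee_rot': [-3.14, 0.002, 2.392], 'contact_force': [-4.405, -4.44, 9.943], 'torque': [-0.729, 0.586, 0.047], 'qpos': [-0.327, 0.414, 1.931, -0.003, 0.795, -1.146]} 8.397789967065425 8.75
```

>>> arm_command([
  [[0,-0.0012,0],5,0.0],
  [[0,0,0],5,0.0],
  [[0,0,0],5,0.0],
  [[0,0,0],5,0.0],
  [[0,0,0],5,0.0],
  [[0,0,0],5,0.0],
  [[0,0,0],5,0.0],
  [[0,0,0],3,0.0],
])

```text
time: 9.55
tcp_pos: [494.1, -157.1, 30.6]
ee_rot: [3.141, 0.002, 1.73]
contact_force: [-4.5, -3.8, 9.4]
finger_gap: 8.4
```

```bash
python3 st.py
```

```text
{'tcp_pos': [494.089, -157.092, 30.636], 'ee_rot': [3.141, 0.002, 1.73], 'contact_force': [-4.504, -3.82, 9.378], 'torque': [-0.705, 0.689, 0.04], 'qpos': [-0.329, 0.413, 1.932, -0.003, 0.795, -0.486]} 8.3559320129821 9.55
```

>>> arm_command([
  [[0,-0.0005,0],2,0.0],
  [[0,0,0],2,0.0],
  [[0,0,0],0,0.0],
])

```text
time: 9.85
tcp_pos: [494.0, -157.2, 30.7]
ee_rot: [3.14, 0.002, 1.662]
contact_force: [-2.7, -3.3, 10.3]
finger_gap: 8.3
```

```bash
python3 st.py
```

```text
{'tcp_pos': [493.962, -157.172, 30.73], 'ee_rot': [3.14, 0.002, 1.662], 'contact_force': [-2.664, -3.264, 10.324], 'torque': [-0.636, 0.49, -0.038], 'qpos': [-0.329, 0.412, 1.933, -0.002, 0.794, -0.418]} 8.338695819951576 9.85
```

>>> arm_command([
  [[0,0,0],2,0.0],
  [[0,0,0],1,0.0],
  [[0,0,0],0,0.0],
])

```text
time: 10.15
tcp_pos: [493.9, -157.3, 30.7]
ee_rot: [3.141, 0.003, 1.613]
contact_force: [-3.1, -4.2, 9.0]
finger_gap: 8.5
```

```bash
python3 st.py
```

```text
{'tcp_pos': [493.9, -157.287, 30.695], 'ee_rot': [3.141, 0.003, 1.613], 'contact_force': [-3.051, -4.237, 9.049], 'torque': [-0.594, 0.419, 0.768], 'qpos': [-0.329, 0.412, 1.933, -0.003, 0.794, -0.369]} 8.4753587833795 10.15
```

The stop is reached: the moment about z rose to 0.77 N m after 1.30 rad. Now I'll ease up so the lips take the load, then release.

>>> arm_command([
  [[0,0,-0.002],-0.5,0.0],
  [[0,0,-0.0015],0,0.0],
  [[0,0,0],0,0.0],
])

```text
time: 10.45
tcp_pos: [493.8, -157.2, 33.3]
ee_rot: [3.141, 0.002, 1.62]
contact_force: [-1.7, -5.1, 3.6]
finger_gap: 8.4
```

```bash
python3 st.py
```

```text
{'tcp_pos': [493.832, -157.154, 33.311], 'ee_rot': [3.141, 0.002, 1.62], 'contact_force': [-1.7, -5.059, 3.57], 'torque': [-0.913, 0.199, 0.733], 'qpos': [-0.329, 0.409, 1.93, -0.003, 0.801, -0.377]} 8.4495465140619 10.45
```

>>> arm_command([
  [[0,0,0],0,0.3],
  [[0,0,0],0,0.5],
  [[0,0,0],0,0.5],
  [[0,0,-0.01],0,0.5],
  [[0,0,-0.02],0,0.5],
  [[0,0,-0.02],0,0.5],
  [[0,0,-0.03],0,0.5],
  [[0,0,-0.03],0,0.5],
  [[0,0,0],0,0.5],
])

```text
time: 11.35
tcp_pos: [496.4, -157.0, 147.9]
ee_rot: [3.132, 0.003, 1.617]
contact_force: [-0.6, -0.3, -0.2]
finger_gap: 42.8
```

The vertical force fell to 3.6 N with the knob 5 mm down, so the lips are holding it. Next is the tab.

>>> arm_command([
  [[0.025,0.0039,0],0,0.45],
  [[0.025,0.0039,0],0,0.45],
  [[0.025,0.0039,0],0,0.45],
  [[0.025,0.0039,0],0,0.45],
  [[0.025,0.0039,0],0,0.45],
  [[0.025,0.0039,0],0,0.45],
  [[0.025,0.0039,0],0,0.45],
  [[0.025,0.0039,0],0,0.45],
  [[0.025,0.0039,0],0,0.45],
  [[0,0,0],7.1,0.45],
  [[0,0,0],7.1,0.45],
  [[0,0,0],7.0,0.45],
])

```text
time: 12.55
tcp_pos: [517.6, 70.6, 142.8]
ee_rot: [-3.141, 0.0, 1.243]
contact_force: [0.6, 0.1, 0.5]
finger_gap: 38.4
```

>>> arm_command([
  [[0,0,0.02],0,0.45],
  [[0,0,0.02],0,0.45],
  [[0,0,0.02],0,0.45],
  [[0,0,0.012],0,0.45],
  [[0,0,0],0,0.45],
  [[0,0,0],0,0.45],
])

```text
time: 13.15
tcp_pos: [518.4, 70.2, 71.4]
ee_rot: [3.141, -0.0, 1.247]
contact_force: [0.2, 0.6, -0.4]
finger_gap: 38.4
```

```bash
python3 st.py
python3 - <<'E'
from ov import *
from workcell import arm
s=arm.read_state();p=s["tcp_pos"].copy();p[2]+=24
d=arm.get_image("scene");t=arm.get_image("top");np.savez("t2.npz",**t);np.savez("s2.npz",**d)
ko=(494,-156,77);to=(520.5,69.5);ty=np.radians(-18.5)
pl=[(box(to,ty,0,0,10,30,88),(0,255,255)),(box(p,s["ee_rot"][2],0,0,22,37,p[2]),(255,255,0))]
pk=[(box(ko,np.radians(-13-71.6),0,0,34,10,77),(0,255,255))]
cv2.imwrite("pics/d.png",np.hstack([over(d,277,160,56,80,7,pl,.6),over(d,190,195,50,80,7,pk,.5)]))
E
```

```text
{'tcp_pos': [518.39, 70.233, 71.41], 'ee_rot': [3.141, -0.0, 1.247], 'contact_force': [0.191, 0.604, -0.408], 'torque': [0.035, 0.022, -0.018], 'qpos': [0.113, 0.367, 1.876, 0.0, 0.898, 0.436]} 38.3860812355377 13.15
```

View pics/d.png

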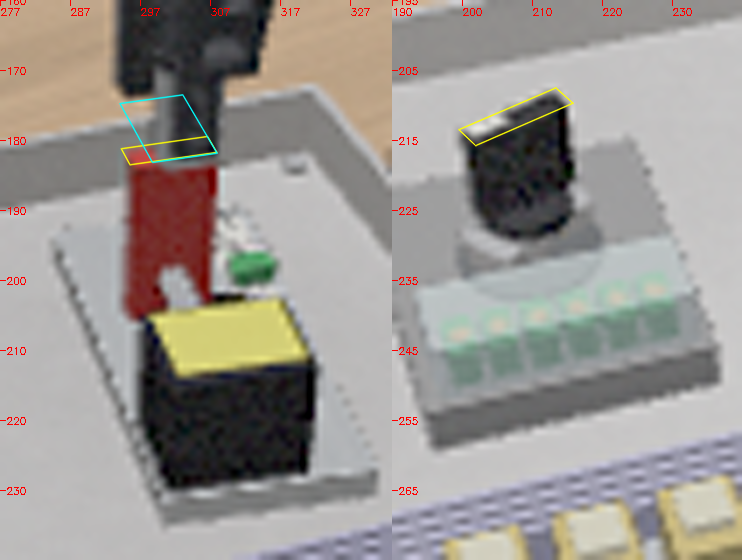

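The knob has stayed down and turned: its white line now points to the −y side and matches the overlay at push 5 mm and turn 71.6°. The gripper is centred over the tab, so I'll descend and pinch.

>>> arm_command([
  [[0,0.0015,0.008],0,0.45],
  [[0,0,0.008],0,0.45],
  [[0,0,0.008],0,0.45],
  [[0,0,0.007],0,0.45],
  [[0,0,0],0,0.2],
  [[0,0,0],0,0.2],
  [[0,0,0],0,0.1],
  [[0,0,0],0,0.0],
  [[0,0,0],0,0.0],
  [[0,0,0],0,0.0],
  [[0,0,0],0,0.0],
], squeeze=60)

```text
time: 14.35
tcp_pos: [520.0, 69.6, 40.3]
ee_rot: [3.141, -0.0, 1.247]
contact_force: [4.0, -1.5, -2.8]
finger_gap: 8.9
```

```bash
python3 st.py
python3 - <<'E'
from workcell import arm
import numpy as np
for n in("scene","top"): np.savez(f"{n}3.npz",**arm.get_image(n))
E
```

```text
{'tcp_pos': [520.027, 69.569, 40.271], 'ee_rot': [3.141, -0.0, 1.247], 'contact_force': [4.031, -1.532, -2.765], 'torque': [-0.445, -0.47, -0.761], 'qpos': [0.111, 0.408, 1.908, -0.0, 0.825, 0.435]} 8.855188906992394 14.35
```

Pinched with an 8.9 mm gap. Now I'll pull about 19.5 mm and measure in the images.

>>> arm_command([
  [[0,-0.004,0],0,0.0],
  [[0,-0.004,0],0,0.0],
  [[0,-0.004,0],0,0.0],
  [[0,-0.004,0],0,0.0],
  [[0,-0.004,0],0,0.0],
  [[0,0,0],0,0.0],
  [[0,0,0],0,0.0],
])

```text
time: 15.15
tcp_pos: [501.9, 76.4, 40.3]
ee_rot: [3.139, -0.002, 1.247]
contact_force: [6.6, -1.6, -4.8]
finger_gap: 8.7
```

```bash
python3 st.py
python3 - <<'E'
from ov import *
from workcell import arm
d={n:arm.get_image(n) for n in("scene","top")}
for n in d: np.savez(f"{n}4.npz",**d[n])
p0=np.array([520.0,69.6]);p=arm.read_state()["tcp_pos"][:2];u=np.array([-.948,.317]);print("pull",(p-p0)@u)
T0=np.load("top0.npz")
cv2.imwrite("pics/e.png",np.hstack([over(d["scene"],296,180,32,50,12,[],.6),over(d["top"],222,196,32,50,12,[],.6)]))
E
```

```text
{'tcp_pos': [501.91, 76.435, 40.306], 'ee_rot': [3.139, -0.002, 1.247], 'contact_force': [6.615, -1.615, -4.844], 'torque': [-0.281, -0.812, -0.747], 'qpos': [0.128, 0.385, 1.948, 0.0, 0.805, 0.452]} 8.660618487820527 15.15
pull 19.234660093338935
```

View pics/e.png

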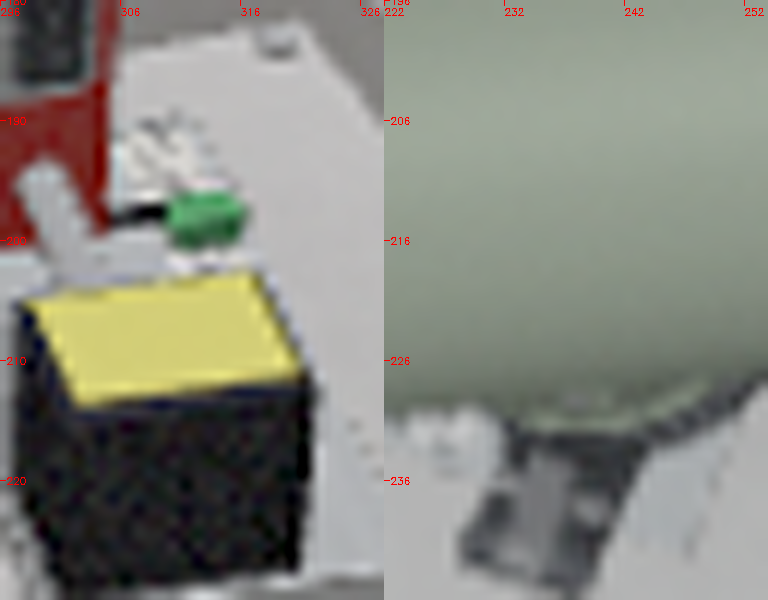

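Run:
```python
from ov import *
from scipy.optimize import least_squares
ty=np.radians(-18.5);u=np.array([-np.cos(ty),-np.sin(ty)])
def gc(d,win):
    f=d["frame"].astype(float);c,r,w,h=win;g=f[r:r+h,c:c+w];e=g[...,1]-np.maximum(g[...,0],g[...,2]);e=np.clip(e-15,0,None)
    yy,xx=np.mgrid[r:r+h,c:c+w];return np.array([(xx*e).sum(),(yy*e).sum()])/e.sum()
def hull(d,xy):
    P=np.vstack([box(xy,ty,0,0,10,16,z) for z in(16,24)]);H=cv2.convexHull(proj(d,P).astype(np.float32));m=cv2.moments(H);return np.array([m["m10"],m["m01"]])/m["m00"]
S4=np.load("scene4.npz");S0=np.load("scene0.npz");T0=np.load("top0.npz")
W={"S4":(S4,(306,190,14,16)),"S0":(S0,(304,190,16,16)),"T0":(T0,(222,210,18,16))}
M={}
for k,(d,w) in W.items():
    g=gc(d,w);r=least_squares(lambda q:hull(d,q)-g,[512,112]);M[k]=r.x;print(k,g.round(2),"mark",r.x.round(1))
tip=(296+166/12-.5,180+211/12-.5)
for z in(18,20,22,24):
    p=back(S4,tip,z)[:2];print("scene4 tip z",z,p.round(1),"beyond mark centre along pull",((p-M["S4"])@u).round(1))
tip0=(216+133/6-.5,172+243/6-.5)
for z in(20,24):
    p=back(T0,tip0,z)[:2];print("top0 rest tip z",z,p.round(1),"pull to mark centre",((M["T0"]-p)@u).round(1))
for n,d in(("S4",S4),):
    mk=M["S4"];pl=[(box(mk,ty,0,0,10,16,z),(255,0,255)) for z in(24,16)]
    tc=np.array([520.5,69.5])+u*19.2
    cv2.imwrite("pics/f.png",over(S4,296,180,40,40,14,pl,.6))
print(proj(S4,np.c_[[M["S4"][0]+np.sin(ty)*0]*2,[M["S4"][1]]*2,[20,24]]))
```

```text
S4 [312.47 197.15] mark [512. 112.]
S0 [312.42 197.14] mark [512. 112.]
T0 [230.62 218.07] mark [514.6 112.3]
scene4 tip z 18 [506.2 110. ] beyond mark centre along pull 4.9
scene4 tip z 20 [508.4 108.2] beyond mark centre along pull 2.2
scene4 tip z 22 [510.6 106.4] beyond mark centre along pull -0.4
scene4 tip z 24 [512.8 104.7] beyond mark centre along pull -3.1
top0 rest tip z 20 [531.2  95.5] pull to mark centre 21.1
top0 rest tip z 24 [530.8  95.2] pull to mark centre 20.7
[[311.43285037 197.31524531]
 [311.52024873 195.9963817 ]]
```

View pics/f.png

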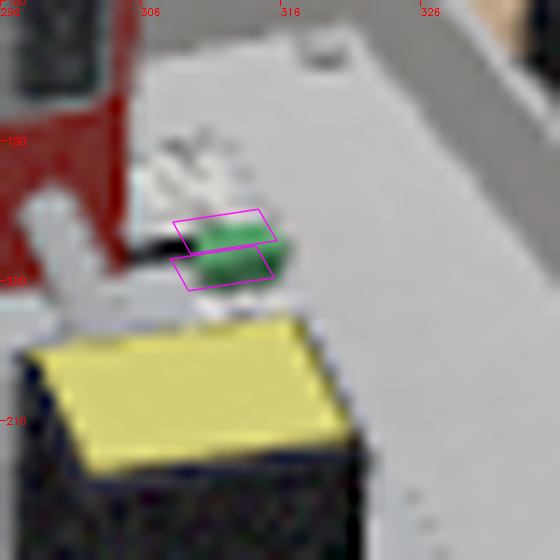

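Run:
```python
from ov import *
from scipy.optimize import least_squares
def hull(d,xy,ty):
    P=np.vstack([box(xy,ty,0,0,10,16,z) for z in(16,24)]);H=cv2.convexHull(proj(d,P).astype(np.float32));m=cv2.moments(H);return np.array([m["m10"],m["m01"]])/m["m00"]
S=np.load("scene4.npz");T0=np.load("top0.npz")
f=S["frame"];print("rows 193-202, cols 303-318 R,G-R");
print(f[192:203,303:318,0]);print((f[192:203,303:318,1].astype(int)-f[192:203,303:318,0]))
g=T0["frame"];print("top0 luminance cols 232-244 rows 208-217");print(g[208:218,232:245,0]);print((g[213:223,226:238,1].astype(int)-g[213:223,226:238,0]))
for deg in(-17.5,-18.5,-19.5):
    ty=np.radians(deg);u=np.array([-np.cos(ty),-np.sin(ty)])
    m=least_squares(lambda q:hull(S,q,ty)-[312.47,197.15],[512,112],diff_step=.01).x
    mt=least_squares(lambda q:hull(T0,q,ty)-[230.62,218.07],[512,112],diff_step=.01).x
    print(deg,"markS",m.round(1),"markT",mt.round(1))
    for z in(18,20,22,24): print(z,((back(S,(309.3,197.1),z)[:2]-m)@u).round(1),"rest top0",((mt-back(T0,(237.7,212),z)[:2])@u).round(1))
```

```text
rows 193-202, cols 303-318 R,G-R
[[ 69  65 157 192 150 183 157 143 185 151 126 152 157 155 157]
 [ 68  64 128 184 155 138 182 192 192 171 150 154 157 156 157]
 [ 69  63 130 160 189 155 144 139 183 157 141 128 150 155 156]
 [ 66  78 133 140 142 148 147 107 135 190 178 158 120 151 156]
 [ 67  78 135 145 167 197 134  76  37  48  40  35  86 150 156]
 [ 72  53  68  46   9   0   1  42  47  46  47  45  43  72 147]
 [ 85  51  18  22  19  42  26  44  44  40  27  20  12  72 147]
 [ 90  83 107 143 150 151 118  46  14  17  18  16  15 113 151]
 [139 143 144 143 139 143 130  64  33  27  64  60  97 139 148]
 [128 113 136 140 140 138 140 192 165 148 192 161 189 175 157]
 [126 130 138 138 140 137 138 162 189 120  91 134 140 144 108]]
[[-55 -64   2   0  -1  -2  -2  -1  -2   1   0  -2  -2  -1  -2]
 [-56 -63   6   2  -2  -1  -3  -2  -2   0   5  -1  -1   0  -2]
 [-58 -62   5   3  -1  -1  -2  -2  -2  -3   2   0  -2   0  -1]
 [-61 -68   4   5  -1  -2  -2  -3  -4  -6  -4   1  -1  -3  -3]
 [-61 -45   3   5   0  -2  10  36  54  78  78  78  45   1  -4]
 [-48 -50   2   2  -1   0   3  72  76  74  72  74  80  27 
[... 1011 characters left out ...]
 1  1  1  2  4  5]
 [ 2  0 23 59 28 20  6  1  2  2  5  5]
 [ 1  3 60 83 84 88 69 34  7  4  5  4]
 [ 1  9 78 86 84 84 84 88 27  6  5  5]
 [ 2 13 45 50 70 82 84 77 13  6  6  4]
 [ 4  4  3  7 23 43 68 30  6  5  5  5]
 [ 6  2  1  2  2  2  8  3  4  5  4  5]
 [ 4  2  1  1  1  0  1  3  4  5  5  5]]
-17.5 markS [512.8 114.6] markT [514.9 113.9]
18 4.9 rest top0 21.3
20 2.3 rest top0 21.1
22 -0.4 rest top0 20.9
24 -3.0 rest top0 20.8
-18.5 markS [512.8 114.6] markT [514.9 113.9]
18 4.8 rest top0 21.5
20 2.2 rest top0 21.3
22 -0.5 rest top0 21.2
24 -3.2 rest top0 21.0
-19.5 markS [512.8 114.6] markT [514.9 113.9]
18 4.7 rest top0 21.7
20 2.0 rest top0 21.5
22 -0.7 rest top0 21.4
24 -3.3 rest top0 21.2
```

The three estimates put the pointer within about 1–2 mm of the band centre, which is ±5 mm wide:
- **Scene image:** about 0 ± 1.5 mm.
- **Top image:** about 20.5 mm of pull needed, 19.2 mm made plus a little slack taken up at the grasp.
- **Spring force:** corresponds to about 21 mm.

I'll hold, check for creep and re-check the knob numerically.

>>> arm_command([
  [[0,0,0],0,0.0],
  [[0,0,0],0,0.0],
  [[0,0,0],0,0.0],
  [[0,0,0],0,0.0],
  [[0,0,0],0,0.0],
  [[0,0,0],0,0.0],
  [[0,0,0],0,0.0],
  [[0,0,0],0,0.0],
  [[0,0,0],0,0.0],
  [[0,0,0],0,0.0],
  [[0,0,0],0,0.0],
  [[0,0,0],0,0.0],
])

```text
time: 16.45
tcp_pos: [502.0, 76.4, 40.3]
ee_rot: [3.139, -0.002, 1.247]
contact_force: [6.9, -2.3, -6.0]
finger_gap: 9.1
```

```bash
python3 st.py
python3 - <<'E'
import numpy as np
from workcell import arm
d=arm.get_image("scene")["frame"].astype(int);a=np.load("scene4.npz")["frame"].astype(int);b=np.load("s2.npz")["frame"].astype(int)
print("needle/band change",np.abs(d-a)[190:204,300:318].max(),"knob change since release",np.abs(d-b)[200:245,195:235].max(),"spare/meter vs start",[np.abs(d-np.load("scene0.npz")["frame"].astype(int))[r:R,c:C].mean().round(2) for r,R,c,C in((222,246,255,275),(170,205,332,390),(170,290,105,150))])
arm.close_job()
E
```

```text
{'tcp_pos': [502.012, 76.372, 40.26], 'ee_rot': [3.139, -0.002, 1.247], 'contact_force': [6.869, -2.319, -5.96], 'torque': [-0.277, -0.879, -0.792], 'qpos': [0.128, 0.386, 1.948, 0.0, 0.805, 0.452]} 9.090248122895508 16.45
needle/band change 28 knob change since release 11 spare/meter vs start [np.float64(3.24), np.float64(2.85), np.float64(2.85)]
the job is handed in; nothing more can be done
```

I fastened the cover knob, then pulled the interlock tab out to the green band. I handed the job in at about 16.5 s with the gripper still holding the tab.

- **Knob:** I pushed it down about 7 mm and turned it clockwise until it hit its stop (1.30 rad of wrist turn, moment up to 0.77 N m). The lips took the load about 5 mm down. A picture after release showed it still turned and down, and it hadn't moved by the last image.
- **Tab:** I pulled it about 19–21 mm. The pointer looks about 1–2 mm from the middle of the band, which reaches 5 mm either way. The estimates from the two cameras and the spring force differed by about 2 mm. During a 1.2 s hold before hand-in, the gripper stayed within 0.2 mm of its place and the force was about 7 N.
- **Other objects:** the gripper never went near the meter, screwdriver, cleaner bottle or spare relay. The image areas I compared around them, before and after, showed only noise-level changes.
- **What disagreed:** the first grip on the knob missed, because the real fingertips sit about 24 mm above the reported TCP. I found that with a light 4.5 N touch on the knob top and corrected for it. At hand-in there was also a vertical force of about 6 N on the gripped tab that I didn't explain.

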